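Mark the lid of a birch casket by joystick

ROBOT

A 6-joint arm with a two-finger parallel gripper is mounted at the origin on the work surface. World frame = base frame: x ahead of the robot, y to its left, z up, the work surface at z = 0. Lengths are in m, angles in rad, forces in N, time in s.
With the tool pointing down it reaches from about 0.3 to 0.825 m from the base axis. Payload 5.4 kg.
Tool frame: the origin (TCP) lies midway between the tips of the shut fingers; the grasp point (between the pads) lies 19 mm behind it; z points along the fingers, y is the line along which they close (so a half turn about z gives the same grasp; the last joint's range is limited). The gripper opens to 92 mm and grips with 3 to 60 N. Pads are 20 mm wide; open, the fingers measure 128 mm over their backs; the gripper's body (75 mm by 189 mm) begins 69 mm behind the grasp point.
Start: joints at [-0.21, 0.158, 1.597, -0, 1.386, -0.21], TCP at [0.575, -0, 0.215] pointing down, gripper open.
Joint ranges: [-2.91, 2.91], [-0.94, 2.29], [0.18, 2.7], [-1.29, 4.43], [0.17, 2.64], [-3, 3]. Speed limits (rad/s): [2.57, 2.57, 3.14, 3.14, 3.14, 3.14].

INTERFACE

Orientations are given as a rotation vector (axis times angle).
In Python, from plant import manip gives the robot as it stands.
- The arm moves only by the shell command python3 -m handwheel 'ROWS' [FORCE]. ROWS is JSON, a list of rows, each a list of 7 numbers: the shift along the tool's x, y, z in cm, then the turn, a rotation vector about the tool's x, y, z in rad, then the finger opening in cm, from 0 to 9.19. In form: [[x, y, z, rx, ry, rz, grip], ...]. A call has exactly 8 rows; each row is the pose to reach, as a shift and turn from the pose commanded when the call began, along the tool's axes at that moment; what a row does not reach only later rows make up. A row lasts 1/12 s, in which the tool goes at most 41.7 mm and 7.16 degrees, less where a joint would pass 70% of its speed; a pose out of reach is approached as far as the arm can. A call with a gripper value outside its range is refused whole. The fingers move at their own pace and stop on an object; FORCE is the grip in N (left out, the last holds). Time passes only in rows, so rows that repeat a pose let the fingers close, or fill a call up. It gives the time, the measured TCP pose, the force, the opening and the grip force at its end, in the units of the state.
- manip.get_obs(): the state, without advancing time (a new reading comes with each control period).
- manip.capture(name): name is "scene" or "side" or "wrist"; returns (picture, depth): 400x640x3 uint8, red, green, blue; 400x640 float32, m along the optical axis (not along the pixel's ray), 0 where there is no reading.
- manip.camera_model(name): a dict with "K" (3x3 intrinsics, pixels), "view" (4x4, takes a point from world to camera coordinates). Camera axes: x right, y up, looking along -z (the intrinsics and any distortion apply to the point x, -y, -z); pixel columns grow to the right and rows downward; lengths in m; the calibration is good to about 2 mm. A picture is of the moment at which its call begins: read the wrist's pose just before it. camera_model takes no time and is no camera call; for the wrist camera it gives the pose at the moment of the call.
- manip.job_done(): hands the job in; it is judged then, once.
The state is a dict: "time": time; "joints": joint angles; "qvel": joint speeds; "joint_torque": joint torques, N m; "position": TCP position; "tool_rot": TCP orientation; "wrist_force": force on the tool from outside, world axes, zero at the start; "moment": the same for the moment, N m; "gripper_width": opening from 0.0 (shut) to 1.0 (fully open); "grip_force": force on a finger pad.
Only numpy, scipy, OpenCV 4.12 (cv2) and the standard library are available. Lean on these libraries where they do the work, as an engineer would, in place of code of your own. Each camera call takes 0.05 s, during which the arm holds its last target. There are 200 camera calls.

TASK

Take the tall flat-lidded casket out of the partitioned tray and stand it squarely on the marking machine's pedestal, lowered gently between the two cheeks and not dropped; its ends face the cheeks, so put it down on the way and take it again by its long sides. Then tilt the console's joystick straight to the front as far as it goes, which runs the marking head out over the lid, hold it there for at least two seconds, and let it spring back upright so that the head goes home. Move the head with the joystick only, never by touching it, and leave everything else on the table where it is.

Things in the scene. Friction and masses are not known exactly. Their poses are not given: they have to be found in the camera images.
- casket_mid (a point): Centre (half-way up) of the casket to mark: a closed wooden box, 42 mm along its x, 60 mm along its y, 55 mm tall (z), flat lid, about 0.12 kg. It stands upright in one of the tray's three compartments; the others hold a low square casket, 38 x 38 mm and 30 mm tall, and a round pot, which stay there.
- tray: Fixed plywood tray, origin under its centre: 3 compartments side by side along x (centres -52, 0, 52 mm), each 47 mm wide (x), 150 mm long (y). Floor, walls, partitions 5 mm thick; walls 66 mm high. The casket stands within 6 mm of mid-length, its y along the tray's y: its two ends (y faces) have some 40 mm of room for fingers, its long faces only 2.5 mm.
- clear_spot (a point): A point on the table top in front of the machine, with nothing standing within about 65 mm of it: a free place to put the casket down. Table top at z = 0.
- nest (a point): Centre of the pedestal's flat top on the fixed machine, 20 mm above the table; x points away from the robot at yaw 0. The pedestal is 46 mm (x) by 66 mm (y), x sides open, a cheek at each y end. The casket belongs centred here (within 10 mm) with its y along this y, either way round, its centre then 27.5 mm above this point.
- machine: Marking machine, fixed, origin on the table under the nest. Bed 10 mm thick, 110 mm wide, from x = -55 to 305 mm. Two upright cheeks beside the pedestal, 40 mm wide (x), 9 mm thick, inner faces at y = -33 and 33 mm (3 mm from the ends of a seated casket), tops 87 mm above the table, 12 mm above a seated lid. A mast 225 mm high stands behind on the left: x = 190 to 260, y = 47 to 113 mm.
- head_nose (a point): Lower tip of the marking head's nose, 118 mm above the table. The head (50 x 60 mm, top 202 mm above the table) hangs on a ram that slides past the mast along the machine's -x. At home the nose is 180 mm behind the nest (+x); with the joystick fully to the front it is over the nest. It follows the joystick and goes home as the stick recentres.
- stick_pivot (a point): Pivot of the joystick on top of the fixed console, 55 mm above the table; axes are the console's, whose front is its -x side (towards the robot at yaw 0). The console is 130 (x) x 110 (y) x 50 mm high, the pivot over its centre.
- stick_grip (a point): Centre of the joystick's black grip, a cylinder of 28 mm diameter and 46 mm length with tapered ends, 65 mm from the pivot along the stick (120 mm above the table when upright); its top is 21 mm further up. Axes tilt with the stick.
- jog (a joint): Tilt of the joystick to the front or back, rad: 0 upright, positive to the console's front (-x of stick_pivot), stops at 0.42 and -0.25. Spring-centred, 0.7 N m/rad: about 4.5 N at the grip at the stop. Fully to the front means above 0.34.
- sway (a joint): Tilt of the joystick to the side, rad: 0 upright, positive to the console's -y side, stops at +-0.42, same spring.
- low_casket: Low square wooden casket 38 x 38 x 30 mm, in the tray; leave it. Origin: centre of underside.
- round_pot: Round lidded wooden pot, 42 mm diameter, 50 mm tall, in the tray; leave it. Origin: centre of underside.
- spool: Wooden thread spool, 30 mm diameter, 34 mm tall, on the table beside the free place; leave it. Origin: centre of underside.
- varnish: Jar, 56 mm diameter, 75 mm tall, behind; leave it. Origin: centre of underside.
- mug: White mug, 76 mm diameter, 90 mm tall, behind; leave it. Origin: centre of underside.
- spoon: Wooden spoon, 190 mm, lying near the robot on its left; leave it.
- brush: Brush, 180 mm, lying near the robot on its right; leave it.
- clamp: Small bar clamp, 150 mm, lying at the back left; leave it.
- casket: The same casket as casket_mid; origin at the centre of its underside.
- head: The whole marking head with its ram; see head_nose. Origin on the table top level under the nose.
Mind the look-alikes: they are no part of the job. Leave any green look-alike of the casket alone.

How it is judged:
By the outcome, as a careful person would: the job done as asked, in the order asked, and still so for the second after the job is handed in, with the robot touching nothing.
It also fails if it takes over 72 s, if anything falls off the work surface, if the arm or the gripper's body presses on something with over 40 N, if the wrist force passes 120 N, or if a joint passes its speed limit or range.

## Working session

There is one attempt and no reset: what is moved stays moved. The work goes in short steps, Python scripts to look and compute and a shell command to move; the robot and the scene stay as the last step left them, time stands still between calls to the robot, and variables do not carry over. Pictures are saved under pics/ and viewed, at most 10 in all, crops included, and the job is handed in when it is done.

```bash
ls; mkdir -p pics; cat > h.py <<'E'
import numpy as np, cv2
from plant import manip
from scipy.spatial.transform import Rotation as R
def grab(name):
    m=manip.camera_model(name); rgb,d=manip.capture(name); return rgb,d,np.array(m["K"]),np.array(m["view"])
def save(fn,rgb): cv2.imwrite("pics/"+fn,rgb[:,:,::-1])
def pts(d,K,V):  # world point per pixel
    v,u=np.mgrid[:d.shape[0],:d.shape[1]]
    c=np.stack([(u-K[0,2])/K[0,0]*d,-(v-K[1,2])/K[1,1]*d,-d],-1)
    return (c-V[:3,3])@V[:3,:3]
E
python3 - <<'E'
from h import *
o=manip.get_obs();print(o)
for n in("scene","side","wrist"):
    rgb,d,K,V=grab(n);save(n+"0.png",rgb);np.savez("pics/"+n+"0.npz",rgb=rgb,d=d,K=K,V=V)
    print(n,K,V,{k:v for k,v in manip.camera_model(n).items() if k not in("K","view")})
E
```

```text
pics
{'time': 0.0, 'joints': array([-2.10103304e-01,  1.58991668e-01,  1.59821001e+00,  1.60080786e-05,
        1.38618387e+00, -2.10097363e-01]), 'qvel': array([0.00055427, 0.00054289, 0.0020384 , 0.00035096, 0.00017396,
       0.00020278]), 'joint_torque': array([ 4.79022274e-04, -3.85570908e+01, -3.22103977e+01,  7.00944406e-02,
        3.78346047e-02, -1.56143192e-04]), 'position': array([5.74390993e-01, 1.12010473e-04, 2.13662277e-01]), 'tool_rot': array([-2.22038134e+00, -2.22036159e+00,  1.51082495e-03]), 'wrist_force': array([-0.65587691,  0.6455775 , -0.48879323]), 'moment': array([-0.00764595, -0.00814509,  0.05632961]), 'grip_force': 0.0, 'gripper_width': 1.0046367016569722}
scene [[502.47005067   0.         318.62745969]
 [  0.         502.47005067 207.57574247]
 [  0.           0.           1.        ]] [[ 0.66101775  0.75036327  0.00324065 -0.29646957]
 [-0.62302321  0.54642281  0.55970009  0.30681408]
 [ 0.41820763 -0.37199069  0.82868891 -1.99796222]
 [ 0.          0.          0.          1.        ]] {}
side [[377.60315684   0.         320.35514958]
 [  0.         377.60315684 201.47566227]
 [  0.           0.           1.        ]] [[ 0.99722641 -0.07430451 -0.00428131 -0.53053247]
 [ 0.05141403  0.64614223  0.7614833  -0.06559868]
 [-0.05381531 -0.75959138  0.64817039 -1.29538304]
 [ 0.          0.          0.          1.        ]] {}
wrist [[339.58198454   0.         313.25834229]
 [  0.         339.58198454 200.54532157]
 [  0.           0.           1.        ]] [[ 9.99998571e-01  7.91392374e-04 -1.49361128e-03 -5.74074527e-01]
 [-1.17035729e-03  9.61728722e-01 -2.74000905e-01  3.20121167e-02]
 [ 1.21960664e-03  2.74002262e-01  9.61728274e-01 -3.91271132e-01]
 [ 0.00000000e+00  0.00000000e+00  0.00000000e+00  1.00000000e+00]] {}
```

View pics/scene0.png

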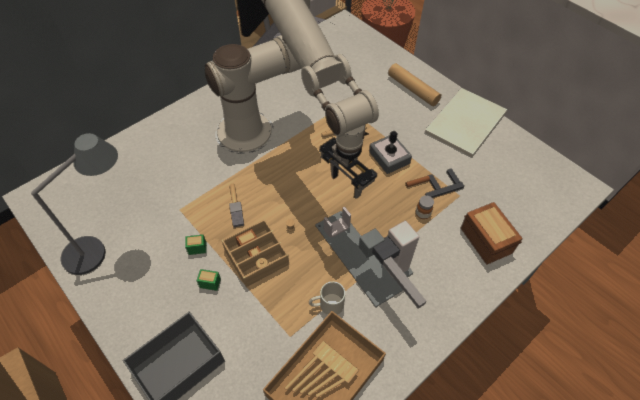

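View pics/side0.png

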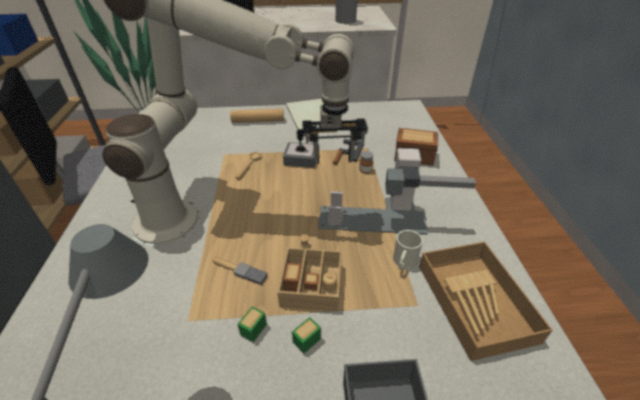

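The side view shows the tray around (311,278). Its left compartment holds a tall wooden box at (291,273), the middle one a low box at (312,281), and the right one the pot at (329,280). The green look-alikes are at (252,322) and (307,334), outside the tray, and there is a large brown box at (417,145). The machine is at (375,215) and the console at (300,153). In the scene view the tray is at (255,250) and the joystick at (392,140).

```bash
python3 - <<'E'
from h import *
P={}
for n in("scene","side","wrist"):
    z=np.load(f"pics/{n}0.npz"); P[n]=pts(z["d"],z["K"],z["V"]); p=P[n]; d=z["d"]
    def band(name,x0,x1,y0,y1,z0,z1):
        m=(d>0)&(p[...,0]>x0)&(p[...,0]<x1)&(p[...,1]>y0)&(p[...,1]<y1)&(p[...,2]>z0)&(p[...,2]<z1)
        q=p[m]
        if len(q)<5: print(n,name,len(q));return
        r=cv2.minAreaRect((q[:,:2]*1000).astype(np.float32))
        print(n,name,len(q),"rect",np.round(r[0],1),np.round(r[1],1),round(r[2],1),"zmed",round(float(np.median(q[:,2])),4))
    m=(d>0)&(abs(p[...,2])<.03)&(p[...,0]>.3)&(p[...,0]<.8)&(abs(p[...,1])<.3)
    print(n,"table z med",np.median(p[m][:,2]))
    if n!="wrist":
        u,v=((245,238) if n=="scene" else (291,273)); print("casket pix",p[v,u])
        u,v=((392,140) if n=="scene" else (302,143)); print("stick pix",p[v,u])
        u,v=((350,245) if n=="scene" else (360,220)); print("mach pix",p[v,u])
    band("trayrim",.35,.75,-.5,-.12,.058,.072)
    band("console",.3,.65,.12,.45,.044,.056)
    band("grip",.3,.65,.12,.45,.10,.145)
    band("bed",.5,1.0,-.12,.2,.006,.014)
    band("ped",.5,.75,-.1,.15,.017,.023)
    band("cheek",.5,.85,-.1,.2,.075,.092)
    band("mast",.6,1.05,-.1,.3,.21,.23)
    band("spool",.4,.75,-.2,-.0,.028,.04)
s=cv2.imread("pics/side0.png")
a=cv2.resize(s[235:315,260:360],None,fx=6,fy=6,interpolation=cv2.INTER_CUBIC)
b=np.load("pics/wrist0.npz")["rgb"][:,:,::-1]
cv2.imwrite("pics/cropA.png",a); cv2.imwrite("pics/wr0.png",b)
E
```

```text
scene table z med 0.0009280705272084856
casket pix [ 0.43190466 -0.30912196  0.05516492]
stick pix [0.48133612 0.32641745 0.10827069]
mach pix [ 0.66297199 -0.04807693  0.01139871]
scene trayrim 831 rect [ 551.2 -355.8] [404.8 282.2] 1.7 zmed 0.0633
scene console 577 rect [479.1 330.5] [112.1 133.6] 76.8 zmed 0.0495
scene grip 79 rect [478.4 329.9] [27.9 27.4] 30.0 zmed 0.1265
scene bed 2107 rect [749.6  39.9] [498.9 319.8] 0.1 zmed 0.0094
scene ped 166 rect [633.  -57.5] [ 87.3 180.9] 67.6 zmed 0.019
scene cheek 88 rect [702.5 -43.1] [ 88.  290.3] 87.7 zmed 0.0844
scene mast 512 rect [745.1 -16.1] [235.1  94.9] 13.2 zmed 0.2234
scene spool 75 rect [543.8 -88.9] [214.6  67.6] 51.2 zmed 0.0332
side table z med 0.002177320240616278
casket pix [ 0.4277177  -0.30810691  0.05838647]
stick pix [0.48368709 0.37951719 0.05196345]
mach pix [ 0.66249703 -0.05879808  0.00880169]
side trayrim 1120 rect [ 550.8 -356. ] [402.7 282.7] 0.9 zmed 0.0647
side console 372 rect [473.9 333.1] [119.5 127. ] 79.9 zmed 0.052
side grip 72 rect [476.7 326.8] [25.  23.8] 43.9 zmed 0.1238
side bed 2085 rect [742.   38.5] [316.7 478.6] 89.9 zmed 0.0106
side ped 31 rect [589.  -56.8] [76.1 38.8] 40.2 zmed 0.0204
side cheek 174 rect [699.6 -51.7] [ 90.5 282.4] 82.8 zmed 0.0837
side mast 354 rect [735.7   9.7] [ 67.1 229.3] 85.0 zmed 0.2245
side spool 100 rect [540.8 -90.6] [212.2  66.8] 51.9 zmed 0.0347
wrist table z med 0.001113062015321484
wrist trayrim 1721 rect [ 577.6 -238.7] [ 44.2 329.6] 89.8 zmed 0.0653
wrist console 0
wrist grip 0
wrist bed 21267 rect [709.4 -23. ] [174.  359.5] 81.3 zmed 0.0103
wrist ped 1798 rect [581.6 -34.1] [81.  46.1] 81.3 zmed 0.0204
wrist cheek 1996 rect [675.4 -19.6] [253.2  90.5] 9.4 zmed 0.0863
wrist mast 577 rect [622.4   2.4] [23.3 12.1] 55.0 zmed 0.2227
wrist spool 600 rect [ 522.9 -109.3] [161.3  28.9] 37.5 zmed 0.0342
```

View pics/cropA.png

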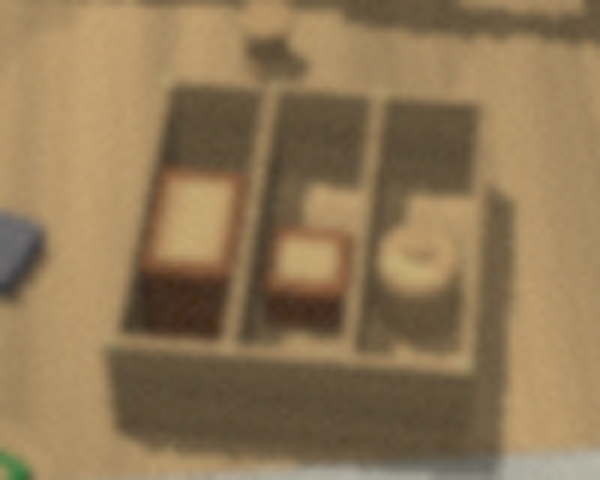

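View pics/wr0.png

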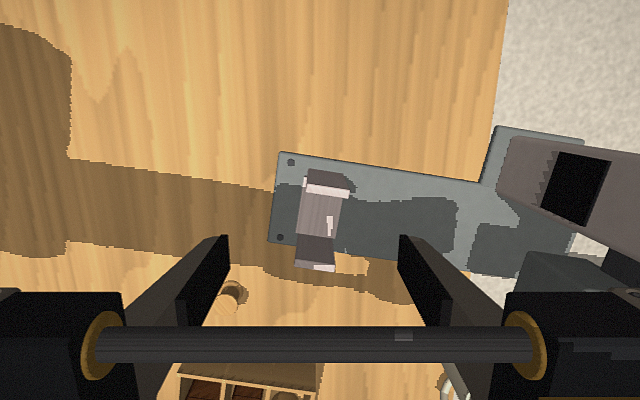

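The crop confirms the choice. The left compartment's box at crop (200,222) is tall and elongated along the tray's length. The square low box is at (310,270) and the pot at (418,262). The wrist view shows the bed from (275,195) rightwards, tilted, with the pedestal at (320,215) and its cheeks at (327,183) and (315,262).

```bash
python3 - <<'E'
from h import *
def inb(p,d,b): return p[(d>0)&(p[...,0]>b[0])&(p[...,0]<b[1])&(p[...,1]>b[2])&(p[...,1]<b[3])&(p[...,2]>b[4])&(p[...,2]<b[5])]
def rect(n,q):
    r=cv2.minAreaRect((q[:,:2]*1000).astype(np.float32)); print(n,len(q),np.round(r[0],1),np.round(r[1],1),round(r[2],1),"med",np.round(np.median(q,0),4))
for n in("scene","side","wrist"):
    z=np.load(f"pics/{n}0.npz"); p=pts(z["d"],z["K"],z["V"]); d=z["d"]; rgb=z["rgb"].astype(int)
    rect(n+" tray",inb(p,d,(.38,.60,-.42,-.17,.061,.070)))
    if n!="wrist":
        m=(rgb[...,0]-rgb[...,2]>20)
        rect(n+" lid",inb(p,d*m,(.395,.455,-.36,-.25,.050,.0605)))
        rect(n+" knob",inb(p,d,(.44,.52,.29,.37,.10,.145)))
    else:
        bed=inb(p,d,(.5,.9,-.2,.1,.006,.014)); r=cv2.minAreaRect((bed[:,:2]*1000).astype(np.float32)); print(np.round(cv2.boxPoints(r),1))
        c=inb(p,d,(.52,.65,-.12,.06,.083,.092)); 
        ct=c[c[:,1]>-.03]; cb=c[c[:,1]<-.03]
        rect("cheekL",ct);rect("cheekR",cb)
        rect("ped",inb(p,d,(.54,.63,-.06,-.005,.0185,.0225)))
    rect(n+" spool",inb(p,d,(.42,.56,-.16,-.03,.030,.038)))
E
```

```text
scene tray 544 [ 484.8 -310.2] [161.4 165.3] 80.1 med [ 0.469  -0.3088  0.0646]
scene lid 168 [ 425.5 -305.6] [ 58.  107.2] 0.2 med [ 0.4271 -0.3108  0.0576]
scene knob 79 [478.4 329.9] [27.9 27.4] 30.0 med [0.4815 0.3259 0.1265]
scene spool 30 [ 472.  -148.3] [19.8 29.3] 84.8 med [ 0.473  -0.1517  0.0338]
side tray 811 [ 483.2 -309.4] [164.4 161. ] 80.2 med [ 0.4595 -0.3152  0.0658]
side lid 159 [ 432.4 -311.2] [86.7 52.3] 80.4 med [ 0.4281 -0.3181  0.0586]
side knob 72 [476.7 326.8] [25.  23.8] 43.9 med [0.4758 0.3234 0.1238]
side spool 44 [ 512.1 -118.7] [133.5  25.6] 35.5 med [ 0.4699 -0.1501  0.035 ]
wrist tray 1293 [ 494.2 -250.9] [ 44.5 161.3] 80.5 med [ 0.4849 -0.2343  0.0658]
[[ 518.6  -81.1]
 [ 873.5 -137.1]
 [ 900.7   35.2]
 [ 545.8   91.2]]
cheekL 449 [587.2   1.5] [ 9.1 39.9] 81.4 med [0.5874 0.0021 0.0871]
cheekR 407 [575.4 -72.3] [10.  39.8] 81.4 med [ 0.575  -0.0716  0.087 ]
ped 1424 [581.3 -36.2] [55.3 46. ] 81.0 med [ 0.5794 -0.039   0.0203]
wrist spool 414 [ 513.1 -116.9] [136.3  28.7] 37.4 med [ 0.4713 -0.1479  0.0342]
```

```bash
python3 -m handwheel '[[-3.6,-1.7,-0.4,0,0,0.12,9.19],[-7.2,-3.4,-0.8,0,0,0.24,9.19],[-10.9,-5.1,-1.2,0,0,0.36,9.19],[-14.5,-6.8,-1.6,0,0,0.48,9.19],[-18.1,-8.5,-2,0,0,0.6,9.19],[-21.8,-10.2,-2.4,0,0,0.72,9.19],[-25.4,-11.9,-2.8,0,0,0.84,9.19],[-29,-13.6,-3,0,0,0.96,9.19]]' 20
python3 -m handwheel '[[0,0,0,0,0,0.1,9.19],[0,0,0,0,0,0.2,9.19],[0,0,0,0,0,0.3,9.19],[0,0,0,0,0,0.4,9.19],[0,0,0,0,0,0.5,9.19],[0,0,0,0,0,0.6,9.19],[0,0,0,0,0,0.7,9.19],[0,0,0,0,0,0.782,9.19]]'
cat >> h.py <<'E'
def inb(p,d,b): return p[(d>0)&(p[...,0]>b[0])&(p[...,0]<b[1])&(p[...,1]>b[2])&(p[...,1]<b[3])&(p[...,2]>b[4])&(p[...,2]<b[5])]
def rect(n,q):
    r=cv2.minAreaRect((q[:,:2]*1000).astype(np.float32)); print(n,len(q),np.round(r[0],1),np.round(r[1],1),round(r[2],1),"med",np.round(np.median(q,0),4))
def pose():
    o=manip.get_obs(); M=R.from_rotvec(o["tool_rot"]).as_matrix()
    print("t",round(o["time"],2),"pos",np.round(o["position"]*1000,1),"tooly yaw",round(np.degrees(np.arctan2(M[1,1],M[0,1])),2),"tilt",np.round(M[:2,2],4),"w",round(o["gripper_width"],3),"gf",round(o["grip_force"],1),"F",np.round(o["wrist_force"],1),"j",np.round(o["joints"],2)); return o["position"]*1000,M
def shift(x,y,z=None):
    p,M=pose(); t=np.array([x,y,p[2] if z is None else z]); print("tool shift cm",np.round(M.T@(t-p)/10,2))
E
python3 - <<'E'
from h import *
pose()
rgb,d,K,V=grab("wrist"); save("w1.png",rgb); p=pts(d,K,V)
rect("tray",inb(p,d,(.37,.60,-.42,-.17,.062,.070)))
q=inb(p,d,(.38,.48,-.38,-.23,.053,.0615)); rect("lid",q)
hsv=cv2.cvtColor(rgb,cv2.COLOR_RGB2HSV)
m=(p[...,2]>.053)&(p[...,2]<.062)&(p[...,0]>.38)&(p[...,0]<.48)&(p[...,1]>-.38)&(p[...,1]<-.23)&(d>0)
m=cv2.morphologyEx(m.astype(np.uint8),cv2.MORPH_OPEN,np.ones((5,5)))>0
rect("lid open",p[m])
E
```

```text
time: 0.82
position: [0.4379, -0.2916, 0.245]
tool_rot: [2.999, 0.935, 0.001]
wrist_force: [0.4, -0.3, 0.7]
gripper_width: 0.998
grip_force: 0.0
time: 1.48
position: [0.4388, -0.2899, 0.2442]
tool_rot: [-3.129, 0.276, 0.001]
wrist_force: [-0.5, 0.7, 0.4]
gripper_width: 1.001
grip_force: 0.0
t 1.48 pos [ 438.8 -289.9  244.2] tooly yaw -100.09 tilt [-0.0005  0.0006] w 1.001 gf 0.0 F [-0.5  0.7  0.4] j [-0.81  0.01  1.69  0.    1.44  0.93]
tray 5351 [ 483.6 -310. ] [160.6 161.4] 80.2 med [ 0.4963 -0.3099  0.0662]
lid 2500 [ 437.5 -302.1] [150.9  58.8] 79.9 med [ 0.4315 -0.3061  0.0602]
lid open 1987 [ 432.2 -305.1] [60. 42.] 79.9 med [ 0.4334 -0.3054  0.0605]
```

View pics/w1.png

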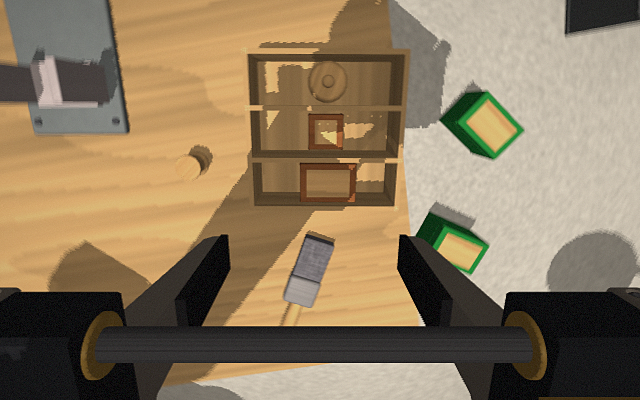

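The wrist view shows the casket lid at (328,182) in the near compartment, with the low casket at (326,131) and the pot at (327,82). It measures 60 x 42 mm at (432, -305), which matches the given sizes. I'm going down to grasp it by its ends.

```bash
python3 -m handwheel '[[-0.4,1.6,1,0,0,0,9.19],[-0.4,1.6,4,0,0,0,9.19],[-0.4,1.6,8,0,0,0,9.19],[-0.4,1.6,12,0,0,0,9.19],[-0.4,1.6,14.5,0,0,0,9.19],[-0.4,1.6,15.5,0,0,0,9.19],[-0.4,1.6,15.5,0,0,0,9.19],[-0.4,1.6,15.5,0,0,0,9.19]]' 20
python3 - <<'E'
from h import *
shift(432.2,-305.1,22)
E
```

```text
time: 2.2
position: [0.4328, -0.3056, 0.0905]
tool_rot: [3.13, -0.267, 0.001]
wrist_force: [-0.4, -0.5, -0.1]
gripper_width: 0.999
grip_force: 0.0
t 2.2 pos [ 432.8 -305.6   90.5] tooly yaw -99.76 tilt [ 0.0006 -0.0007] w 0.999 gf 0.0 F [-0.4 -0.5 -0.1] j [-0.84  0.17  1.84 -0.    1.13  0.9 ]
tool shift cm [-0.07 -0.04  6.85]
```

```bash
python3 -m handwheel '[[-0.05,0,1,0,0,0,9.19],[-0.05,0,2,0,0,0,9.19],[-0.05,0,3.5,0,0,0,9.19],[-0.05,0,5,0,0,0,9.19],[-0.05,0,6,0,0,0,9.19],[-0.05,0,6.7,0,0,0,9.19],[-0.05,0,6.7,0,0,0,8],[-0.05,0,6.7,0,0,0,6.5]]' 20
python3 -m handwheel '[[0,0,0,0,0,0,5],[0,0,0,0,0,0,5],[0,0,0,0,0,0,5],[0,0,0,0,0,0,5],[0,0,0,0,0,0,5],[0,0,0,0,0,0,5],[0,0,0,0,0,0,5],[0,0,0,0,0,0,5]]' 20
python3 -m handwheel '[[0,0,-0.5,0,0,0,5],[0,0,-1.5,0,0,0,5],[0,0,-3,0,0,0,5],[0,0,-5,0,0,0,5],[0,0,-7,0,0,0,5],[0,0,-9,0,0,0,5],[0,0,-10.5,0,0,0,5],[0,0,-11.5,0,0,0,5]]' 20
python3 - <<'E'
from h import *
pose()
E
```

```text
time: 2.87
position: [0.4319, -0.3051, 0.0227]
tool_rot: [3.13, -0.268, 0.0]
wrist_force: [-0.2, 0.2, -1.2]
gripper_width: 0.874
grip_force: 0.0
time: 3.53
position: [0.4323, -0.3054, 0.0234]
tool_rot: [3.129, -0.269, 0.002]
wrist_force: [-0.8, 0.5, 5.1]
gripper_width: 0.653
grip_force: 20.0
time: 4.2
position: [0.4323, -0.3056, 0.14]
tool_rot: [3.128, -0.268, 0.003]
wrist_force: [0.4, -0.3, -1.1]
gripper_width: 0.652
grip_force: 20.0
t 4.2 pos [ 432.3 -305.6  140. ] tooly yaw -99.8 tilt [ 0.0017 -0.0021] w 0.652 gf 20.0 F [ 0.4 -0.3 -1.1] j [-0.84  0.11  1.8  -0.    1.23  0.9 ]
```

```bash
python3 -m handwheel '[[-0.4,-2,0,0,0,0,5],[-1,-5.5,0,0,0,0,5],[-1.7,-9.3,0,0,0,0,5],[-2.4,-13.2,0,0,0,0,5],[-3.1,-17.1,0,0,0,-0.01,5],[-3.8,-21,0,0,0,-0.016,5],[-4.5,-24.6,0,0,0,-0.016,5],[-4.9,-27.1,0,0,0,-0.016,5]]' 20
python3 -m handwheel '[[0,0,1.5,0,0,0,5],[0,0,4,0,0,0,5],[0,0,6.5,0,0,0,5],[0,0,8.5,0,0,0,5],[0,0,9.5,0,0,0,5],[0,0,10,0,0,0,5],[0,0,10,0,0,0,5],[0,0,10,0,0,0,5]]' 20
python3 - <<'E'
from h import *
pose()
E
```

```text
time: 4.87
position: [0.4285, -0.0267, 0.1373]
tool_rot: [-3.131, 0.241, 0.002]
wrist_force: [0.2, 0.2, -0.7]
gripper_width: 0.651
grip_force: 20.0
time: 5.53
position: [0.4304, -0.0299, 0.0384]
tool_rot: [3.132, -0.244, 0.002]
wrist_force: [0.2, -0.5, -1.3]
gripper_width: 0.651
grip_force: 20.0
t 5.53 pos [430.4 -29.9  38.4] tooly yaw -98.9 tilt [ 0.001  -0.0004] w 0.651 gf 20.0 F [ 0.2 -0.5 -1.3] j [-0.35  0.01  2.13 -0.    0.99  1.38]
```

```bash
python3 -m handwheel '[[0,0,0.6,0,0,0,5],[0,0,1.1,0,0,0,5],[0,0,1.5,0,0,0,5],[0,0,1.7,0,0,0,5],[0,0,1.85,0,0,0,5],[0,0,1.95,0,0,0,5],[0,0,2.0,0,0,0,5],[0,0,2.0,0,0,0,5]]' 20
python3 -m handwheel '[[0,0,0,0,0,0,6.8],[0,0,0,0,0,0,7.5],[0,0,0,0,0,0,9.19],[0,0,0,0,0,0,9.19],[0,0,-0.5,0,0,0,9.19],[0,0,-2,0,0,0,9.19],[0,0,-5,0,0,0,9.19],[0,0,-9,0,0,0,9.19]]' 20
python3 -m handwheel '[[0,0,-2,0,0,-0.06,9.19],[0,0,-3,0,0,-0.18,9.19],[0,0,-3,0,0,-0.3,9.19],[0,0,-3,0,0,-0.42,9.19],[0,0,-3,0,0,-0.54,9.19],[0,0,-3,0,0,-0.66,9.19],[0,0,-3,0,0,-0.78,9.19],[0,0,-3,0,0,-0.9,9.19]]' 20
python3 -m handwheel '[[0,0,0,0,0,-0.1,9.19],[0,0,0,0,0,-0.22,9.19],[0,0,0,0,0,-0.34,9.19],[0,0,0,0,0,-0.46,9.19],[0,0,0,0,0,-0.57,9.19],[0,0,0,0,0,-0.67,9.19],[0,0,0,0,0,-0.67,9.19],[0,0,0,0,0,-0.67,9.19]]' 20
cat > c.py <<'E'
from h import *
import sys
x,y,zt,nm=float(sys.argv[1]),float(sys.argv[2]),float(sys.argv[3]),sys.argv[4]
rgb,d,K,V=grab("wrist"); save(nm,rgb); p=pts(d,K,V)
m=(abs(p[...,0]-x)<.05)&(abs(p[...,1]-y)<.05)&(abs(p[...,2]-zt)<.004)&(d>0)
m=cv2.morphologyEx(m.astype(np.uint8),cv2.MORPH_OPEN,np.ones((5,5)))>0
rect("lid",p[m]); r=cv2.minAreaRect((p[m][:,:2]*1000).astype(np.float32))[0]
shift(r[0],r[1],22)
E
python3 c.py .43 -.03 .055 w2.png
```

```text
time: 6.2
position: [0.4296, -0.0296, 0.0183]
tool_rot: [-3.132, 0.243, 0.002]
wrist_force: [-5.1, 1.7, 8.4]
gripper_width: 0.652
grip_force: 20.0
time: 6.87
position: [0.4271, -0.0287, 0.1064]
tool_rot: [-3.13, 0.244, 0.01]
wrist_force: [0.4, -0.2, 0.2]
gripper_width: 1.002
grip_force: 0.0
time: 7.53
position: [0.4297, -0.0296, 0.1379]
tool_rot: [2.923, 1.152, 0.0]
wrist_force: [-0.3, 0.2, -0.8]
gripper_width: 1.003
grip_force: 0.0
time: 8.2
position: [0.4297, -0.0296, 0.1378]
tool_rot: [2.39, 2.038, 0.0]
wrist_force: [-0.5, 0.1, 0.1]
gripper_width: 1.004
grip_force: 0.0
lid 3965 [428.9 -29.9] [60.2 42.2] 81.5 med [ 0.4293 -0.028   0.0555]
t 8.25 pos [429.7 -29.6 137.8] tooly yaw -9.1 tilt [ 0.0002 -0.0001] w 1.001 gf 0.0 F [0.7 0.1 0.6] j [-0.35 -0.15  2.07  0.    1.23 -0.19]
tool shift cm [-0.04 -0.08 11.58]
```

```bash
python3 -m handwheel '[[0,-0.08,1.5,0,0,0,9.19],[0,-0.08,4,0,0,0,9.19],[0,-0.08,7,0,0,0,9.19],[0,-0.08,9.5,0,0,0,9.19],[0,-0.08,11,0,0,0,9.19],[0,-0.08,11.5,0,0,0,9.19],[0,-0.08,11.5,0,0,0,8],[0,-0.08,11.5,0,0,0,6]]' 20
python3 -m handwheel '[[0,0,0,0,0,0,4.5],[0,0,0,0,0,0,3],[0,0,0,0,0,0,3],[0,0,0,0,0,0,3],[0,0,0,0,0,0,3],[0,0,0,0,0,0,3],[0,0,0,0,0,0,3],[0,0,0,0,0,0,3]]' 20
python3 -m handwheel '[[0,0,0,0,0,0,3],[0,0,-0.5,0,0,0,3],[0,0,-1.5,0,0,0,3],[0,0,-3.5,0,0,0,3],[0,0,-6,0,0,0,3],[0,0,-9,0,0,0,3],[0,0,-12,0,0,0,3],[0,0,-13,0,0,0,3]]' 20
python3 - <<'E'
from h import *
pose()
shift(581.3,-35.4,140)
E
```

```text
time: 8.92
position: [0.4295, -0.0297, 0.0233]
tool_rot: [2.388, 2.04, 0.001]
wrist_force: [0.1, -0.3, -0.2]
gripper_width: 0.876
grip_force: 0.0
time: 9.58
position: [0.4291, -0.0296, 0.0228]
tool_rot: [2.388, 2.041, 0.0]
wrist_force: [-0.2, 0.8, 3.6]
gripper_width: 0.456
grip_force: 20.0
time: 10.25
position: [0.4314, -0.0303, 0.1576]
tool_rot: [2.382, 2.037, 0.006]
wrist_force: [1.0, -1.3, -0.2]
gripper_width: 0.455
grip_force: 20.0
t 10.25 pos [431.4 -30.3 157.6] tooly yaw -8.93 tilt [ 0.0075 -0.0027] w 0.455 gf 20.0 F [ 1.  -1.3 -0.2] j [-0.35 -0.18  2.05  0.    1.27 -0.2 ]
t 10.25 pos [431.4 -30.3 157.6] tooly yaw -8.93 tilt [ 0.0075 -0.0027] w 0.455 gf 20.0 F [ 1.  -1.3 -0.2] j [-0.35 -0.18  2.05  0.    1.27 -0.2 ]
tool shift cm [ 1.83 14.88  1.87]
```

```bash
python3 - <<'E'
from h import *
rgb,d,K,V=grab("wrist"); save("w3.png",rgb); p=pts(d,K,V)
c=inb(p,d,(.53,.64,-.12,.06,.083,.091))
for n,s in(("L",c[c[:,1]>-.035]),("R",c[c[:,1]<-.035])):
    if len(s)>20: rect(n,s)
rect("ped",inb(p,d,(.54,.63,-.063,-.008,.0185,.0225)))
q=inb(p,d,(.38,.49,-.09,.03,.125,.2)); print(len(q)); 
if len(q): rect("held",q)
E
```

```text
L 763 [587.    1.5] [ 8.6 41.1] 81.2 med [0.5856 0.0018 0.0872]
R 638 [575.1 -72. ] [ 9.1 40.9] 81.8 med [ 0.5741 -0.0714  0.0871]
ped 2899 [581. -37.] [59.4 47.2] 81.0 med [ 0.5806 -0.0353  0.0203]
14601
held 14601 [431.6 -27.2] [54.6 72.8] 81.2 med [ 0.4327 -0.0194  0.1901]
```

View pics/w3.png

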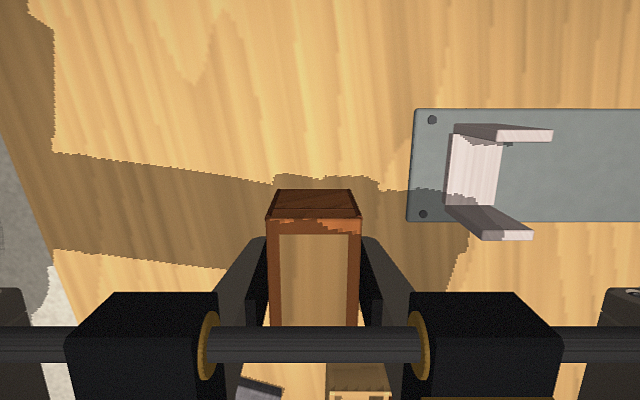

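The casket is held squarely at (313,250), and the cheeks at (503,132) and (490,222) give the nest at (581, -35), the same as before.

```bash
python3 -m handwheel '[[0.2,1,0,0,0,0,3],[0.5,3.5,0,0,0,0,3],[0.9,7,0,0,0,0,3],[1.3,10.5,0,0,0,0,3],[1.6,13,0,0,0,0,3],[1.8,14.5,0,0,0,0,3],[1.86,14.9,0,0,0,0,3],[1.86,14.9,0,0,0,0,3]]' 20
python3 - <<'E'
from h import *
shift(581.2,-35.0,42.8)
E
```

```text
time: 10.97
position: [0.5785, -0.0341, 0.1507]
tool_rot: [-2.386, -2.04, 0.003]
wrist_force: [0.2, 0.3, -1.6]
gripper_width: 0.454
grip_force: 20.0
t 10.97 pos [578.5 -34.1 150.7] tooly yaw -8.93 tilt [-0.0029  0.0007] w 0.454 gf 20.0 F [ 0.2  0.3 -1.6] j [-0.27  0.23  1.65 -0.    1.27 -0.11]
tool shift cm [-0.05  0.32 10.79]
```

```bash
python3 -m handwheel '[[0,0.1,0.5,0,0,0,3],[0,0.2,1.5,0,0,0,3],[0,0.2,2.5,0,0,0,3],[0,0.2,3,0,0,0,3],[0,0.2,3,0,0,0,3],[0,0.2,3,0,0,0,3],[0,0.2,3,0,0,0,3],[0,0.2,3,0,0,0,3]]' 20
python3 - <<'E'
from h import *
shift(581.2,-35.0,42.8)
E
```

```text
time: 11.63
position: [0.5814, -0.0347, 0.1232]
tool_rot: [2.387, 2.041, 0.001]
wrist_force: [-0.3, -0.2, -0.7]
gripper_width: 0.456
grip_force: 20.0
t 11.63 pos [581.4 -34.7 123.2] tooly yaw -8.94 tilt [ 0.0011 -0.0003] w 0.456 gf 20.0 F [-0.3 -0.2 -0.7] j [-0.27  0.26  1.67  0.    1.21 -0.11]
tool shift cm [-0.03 -0.02  8.04]
```

```bash
python3 -m handwheel '[[-0.03,0,0.8,0,0,0,3],[-0.03,0,2,0,0,0,3],[-0.03,0,3.5,0,0,0,3],[-0.03,0,5,0,0,0,3],[-0.03,0,6.2,0,0,0,3],[-0.03,0,7,0,0,0,3],[-0.03,0,7.3,0,0,0,3],[-0.03,0,7.4,0,0,0,3]]' 20
python3 -m handwheel '[[0,0,0,0,0,0,3],[0,0,0.15,0,0,0,3],[0,0,0.3,0,0,0,3],[0,0,0.4,0,0,0,3],[0,0,0.5,0,0,0,3],[0,0,0.57,0,0,0,3],[0,0,0.63,0,0,0,3],[0,0,0.63,0,0,0,3]]' 20
python3 - <<'E'
from h import *
shift(581.2,-35.0,42.8)
E
```

```text
time: 12.3
position: [0.5805, -0.0348, 0.0477]
tool_rot: [-2.387, -2.041, 0.001]
wrist_force: [-0.5, 0.4, -0.8]
gripper_width: 0.455
grip_force: 20.0
time: 12.97
position: [0.5811, -0.0349, 0.0429]
tool_rot: [2.388, 2.042, 0.0]
wrist_force: [-2.2, 0.9, 3.8]
gripper_width: 0.457
grip_force: 20.0
t 12.97 pos [581.1 -34.9  42.9] tooly yaw -8.93 tilt [ 0.0002 -0.0001] w 0.457 gf 20.0 F [-2.2  0.9  3.8] j [-0.27  0.37  1.71 -0.    1.07 -0.11]
tool shift cm [-0.01  0.01  0.01]
```

Contact is 3.8 N at the expected height. I'm opening the fingers and rising straight up.

```bash
python3 -m handwheel '[[0,0,0,0,0,0,4.6],[0,0,0,0,0,0,5.5],[0,0,0,0,0,0,7],[0,0,0,0,0,0,7],[0,0,0,0,0,0,7],[0,0,-0.5,0,0,0,7],[0,0,-2,0,0,0,7],[0,0,-4,0,0,0,7]]' 20
python3 -m handwheel '[[0,0,-3,0,0,0,7],[0,0,-6,0,0,0,7],[0,0,-9.5,0,0,0,7],[0,0,-13,0,0,0,7],[0,0,-15,0,0,0,7],[0,0,-16,0,0,0,7],[0,0,-16,0,0,0,7],[0,0,-16,0,0,0,7]]' 20
python3 c.py .581 -.035 .075 w4.png
```

```text
time: 13.63
position: [0.5794, -0.0345, 0.0813]
tool_rot: [-2.385, -2.04, 0.003]
wrist_force: [1.1, -0.6, -0.2]
gripper_width: 0.764
grip_force: 0.0
time: 14.3
position: [0.5806, -0.0348, 0.2414]
tool_rot: [-2.387, -2.041, 0.001]
wrist_force: [-0.9, 0.4, -0.5]
gripper_width: 0.764
grip_force: 0.0
lid 2388 [581.3 -35.3] [60.1 41.9] 81.0 med [ 0.5815 -0.0339  0.0755]
t 14.35 pos [580.  -34.7 240.3] tooly yaw -8.94 tilt [-0.0031  0.0008] w 0.766 gf 0.0 F [-0.8 -0.7  0.7] j [-0.27  0.16  1.54  0.    1.44 -0.11]
tool shift cm [-0.05  0.21 21.83]
```

The casket is seated: its lid is at (581.3, -35.3), z 75.5 mm, yaw -9°, centred in the nest. Next is the joystick.

```bash
python3 -m handwheel '[[2.5,-1.1,0,0,0,-0.1,7],[6,-2.7,0,0,0,-0.2,7],[9.7,-4.4,0,0,0,-0.3,7],[13.4,-6.1,0,0,0,-0.4,7],[17.1,-7.8,0,0,0,-0.5,7],[20.8,-9.5,0,0,0,-0.6,7],[24.4,-11.2,0,0,0,-0.7,7],[28,-12.8,0,0,0,-0.8,7]]' 20
python3 - <<'E'
from h import *
rgb,d,K,V=grab("wrist"); save("w5.png",rgb); p=pts(d,K,V)
rect("console",inb(p,d,(.38,.58,.2,.44,.046,.053)))
rect("grip top",inb(p,d,(.43,.53,.28,.38,.135,.146)))
rect("grip",inb(p,d,(.43,.53,.28,.38,.105,.146)))
shift(478,329)
E
```

```text
time: 15.02
position: [0.4957, 0.263, 0.2396]
tool_rot: [-1.396, -2.811, 0.005]
wrist_force: [0.2, -0.6, -1.4]
gripper_width: 0.761
grip_force: 0.0
console 11240 [475.8 334. ] [109.3 129.1] 77.9 med [0.4691 0.3375 0.0512]
grip top 982 [475.7 334.3] [26.7 26.6] 37.4 med [0.4752 0.334  0.1407]
grip 1034 [475.5 334.1] [27.3 26.7] 36.9 med [0.4748 0.3338 0.1406]
t 15.07 pos [493.3 269.3 239.6] tooly yaw 37.76 tilt [-0.0059  0.0035] w 0.761 gf 0.0 F [-3.6  3.5  0.3] j [ 0.28  0.11  1.6   0.01  1.44 -0.38]
tool shift cm [5.65 2.45 0.03]
```

```bash
python3 -m handwheel '[[1.5,0.6,0,0,0,-0.1,7],[3,1.2,0,0,0,-0.22,7],[4.5,1.8,0,0,0,-0.34,7],[5.5,2.2,0,0,0,-0.46,7],[6,2.4,0,0,0,-0.57,7],[6,2.4,0,0,0,-0.66,7],[6,2.4,0,0,0,-0.7,7],[6,2.4,0,0,0,-0.7,7]]' 20
python3 - <<'E'
from h import *
rgb,d,K,V=grab("wrist"); save("w6.png",rgb); p=pts(d,K,V)
rect("console",inb(p,d,(.38,.58,.2,.44,.046,.053)))
q=inb(p,d,(.43,.53,.28,.38,.135,.146)); rect("grip top",q)
c=cv2.minAreaRect((q[:,:2]*1000).astype(np.float32))[0]
shift(c[0],c[1],101)
E
```

```text
time: 15.73
position: [0.4801, 0.3235, 0.2397]
tool_rot: [-0.354, -3.118, 0.003]
wrist_force: [-0.2, 0.0, 0.6]
gripper_width: 0.762
grip_force: 0.0
console 9465 [475.5 334.1] [109.1 129. ] 78.0 med [0.4634 0.3362 0.0511]
grip top 812 [475.5 334.1] [27. 27.] 28.7 med [0.474  0.3342 0.1408]
t 15.78 pos [480.2 323.4 240. ] tooly yaw 76.92 tilt [-0.0036 -0.0015] w 0.762 gf 0.0 F [-0.4  0.7  0.4] j [ 0.38  0.16  1.55 -0.    1.44 -0.96]
tool shift cm [ 0.66  0.96 13.9 ]
```

View pics/w6.png

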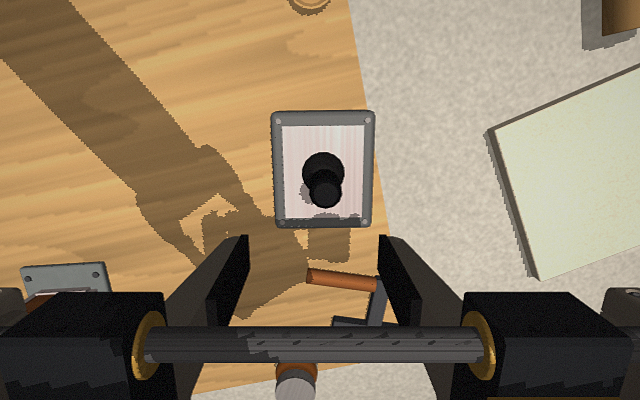

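The view shows the joystick grip at (324,188) upright over the console at (323,170), with the console sides parallel to the fingers' sides. The front is up in this picture, which is tool +x.

```bash
python3 -m handwheel '[[0.3,0.5,1,0,0,-0.019,7],[0.66,0.96,3,0,0,-0.019,7],[0.66,0.96,5,0,0,-0.019,7],[0.66,0.96,6.5,0,0,-0.019,7],[0.66,0.96,7,0,0,-0.019,7],[0.66,0.96,7,0,0,-0.019,7],[0.66,0.96,7,0,0,-0.019,7],[0.66,0.96,7,0,0,-0.019,7]]' 20
python3 - <<'E'
from h import *
shift(475.5,334.1,101)
E
```

```text
time: 16.45
position: [0.4776, 0.3351, 0.1734]
tool_rot: [0.326, 3.123, 0.002]
wrist_force: [-0.7, 0.1, 0.7]
gripper_width: 0.765
grip_force: 0.0
t 16.45 pos [477.6 335.1 173.4] tooly yaw 78.08 tilt [0.0017 0.0008] w 0.765 gf 0.0 F [-0.7  0.1  0.7] j [ 0.4   0.21  1.62  0.    1.31 -0.96]
tool shift cm [ 0.19 -0.15  7.24]
```

```bash
python3 -m handwheel '[[0.15,-0.13,1,0,0,0,7],[0.15,-0.13,2.5,0,0,0,7],[0.15,-0.13,4,0,0,0,7],[0.15,-0.13,5.5,0,0,0,7],[0.15,-0.13,6.6,0,0,0,7],[0.15,-0.13,7.2,0,0,0,7],[0.15,-0.13,7.2,0,0,0,7],[0.15,-0.13,7.2,0,0,0,7]]' 15
python3 - <<'E'
from h import *
shift(475.5,334.1,101)
E
```

```text
time: 17.12
position: [0.4753, 0.3339, 0.1006]
tool_rot: [0.326, 3.124, 0.0]
wrist_force: [0.6, 0.3, 0.7]
gripper_width: 0.761
grip_force: 0.0
t 17.12 pos [475.3 333.9 100.6] tooly yaw 78.09 tilt [0.0003 0.0002] w 0.761 gf 0.0 F [0.6 0.3 0.7] j [ 0.4   0.29  1.68  0.    1.17 -0.96]
tool shift cm [-0.01  0.02 -0.04]
```

```bash
python3 -m handwheel '[[0,0,0,0,0,0,5],[0,0,0,0,0,0,3],[0,0,0,0,0,0,2],[0,0,0,0,0,0,2],[0,0,0,0,0,0,2],[0,0,0,0,0,0,2],[0,0,0,0,0,0,2],[0,0,0,0,0,0,2]]' 18
python3 -m handwheel '[[0.3,0,0,0,0,0,2],[0.65,0,0.03,0,0,0,2],[1,0,0.08,0,0,0,2],[1.3,0,0.13,0,0,0,2],[1.6,0,0.2,0,0,0,2],[1.92,0,0.29,0,0,0,2],[2.2,0,0.38,0,0,0,2],[2.45,0,0.47,0,0,0,2]]' 18
python3 -m handwheel '[[0.1,0,0.04,0,0,0,2],[0.2,0,0.08,0,0,0,2],[0.23,0,0.09,0,0,0,2],[0.23,0,0.09,0,0,0,2],[0.23,0,0.09,0,0,0,2],[0.23,0,0.09,0,0,0,2],[0.23,0,0.09,0,0,0,2],[0.23,0,0.09,0,0,0,2]]' 18
python3 - <<'E'
from h import *
pose()
for n in("scene","side"):
    rgb,d,K,V=grab(n); save(n+"_h.png",rgb); p=pts(d,K,V)
    rect(n+" head top",inb(p,d,(.5,.85,-.12,.03,.190,.208)))
    rect(n+" grip",inb(p,d,(.41,.50,.30,.38,.125,.150)))
E
```

```text
time: 17.78
position: [0.4753, 0.3341, 0.1004]
tool_rot: [0.326, 3.124, 0.001]
wrist_force: [0.6, 1.0, -0.4]
gripper_width: 0.298
grip_force: 18.0
time: 18.45
position: [0.4541, 0.3389, 0.0974]
tool_rot: [0.325, 3.117, 0.002]
wrist_force: [7.3, -0.9, 2.3]
gripper_width: 0.3
grip_force: 18.0
time: 19.12
position: [0.452, 0.3394, 0.0967]
tool_rot: [0.325, 3.118, 0.002]
wrist_force: [6.5, -1.5, 1.9]
gripper_width: 0.299
grip_force: 18.0
t 19.12 pos [452.  339.4  96.7] tooly yaw 78.1 tilt [0.0072 0.0006] w 0.299 gf 18.0 F [ 6.5 -1.5  1.9] j [ 0.43  0.25  1.74 -0.    1.15 -0.93]
scene head top 963 [720.3 -46.3] [ 94.1 259. ] 90.0 med [ 0.773  -0.0537  0.1973]
scene grip 83 [456.3 336.4] [64.4 23.1] 83.3 med [0.4588 0.334  0.1367]
side head top 809 [722.7 -29.1] [111.  262.2] 85.1 med [ 0.7527 -0.0565  0.198 ]
side grip 41 [459.1 333.6] [62.8 19.9] 60.4 med [0.453  0.3131 0.1358]
```

```bash
python3 -m handwheel '[[0.1,0,0.03,0,0,0,2],[0.2,0,0.06,0,0,0,2],[0.25,0,0.08,0,0,0,2],[0.25,0,0.08,0,0,0,2],[0.25,0,0.08,0,0,0,2],[0.25,0,0.08,0,0,0,2],[0.25,0,0.08,0,0,0,2],[0.25,0,0.08,0,0,0,2]]' 18
python3 - <<'E'
from h import *
pose()
a=[grab("side")[0],grab("scene")[0]]
s=np.vstack([cv2.resize(a[0][120:260,270:490],(660,420)),]) ; save("hold_side.png",s)
E
```

```text
time: 19.88
position: [0.4497, 0.3399, 0.0959]
tool_rot: [0.325, 3.117, 0.002]
wrist_force: [6.8, -3.3, 2.4]
gripper_width: 0.299
grip_force: 18.0
t 19.88 pos [449.7 339.9  95.9] tooly yaw 78.1 tilt [0.0076 0.0006] w 0.299 gf 18.0 F [ 6.8 -3.3  2.4] j [ 0.43  0.25  1.74 -0.    1.15 -0.93]
```

View pics/hold_side.png

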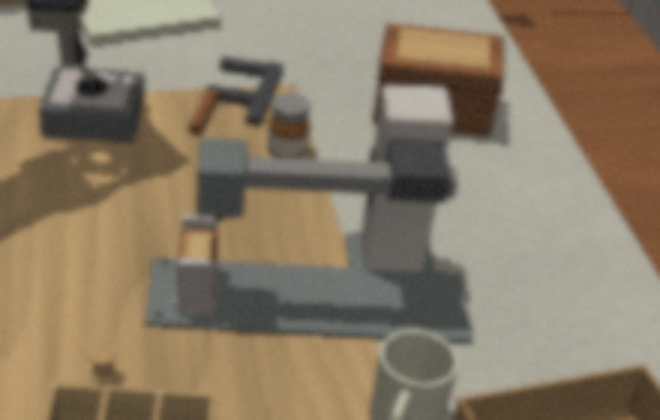

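The side crop shows the head at (222,178), run out almost over the casket at (197,262). I'm holding and measuring where it is.

```bash
python3 -m handwheel '[[0,0,0,0,0,0,2],[0,0,0,0,0,0,2],[0,0,0,0,0,0,2],[0,0,0,0,0,0,2],[0,0,0,0,0,0,2],[0,0,0,0,0,0,2],[0,0,0,0,0,0,2],[0,0,0,0,0,0,2]]' 18
python3 - <<'E'
from h import *
pose()
for n in("scene","side"):
    rgb,d,K,V=grab(n); p=pts(d,K,V)
    q=inb(p,d,(.5,.66,-.12,.05,.196,.208)); rect(n+" head",q)
    q=inb(p,d,(.5,.66,-.12,.05,.11,.19)); rect(n+" head low",q)
z=np.load("pics/side0.npz");p=pts(z["d"],z["K"],z["V"])
rect("home",inb(p,z["d"],(.68,.84,-.14,.0,.196,.208)))
E
```

```text
time: 20.65
position: [0.4498, 0.3399, 0.0959]
tool_rot: [0.325, 3.117, 0.002]
wrist_force: [7.7, -1.8, 2.3]
gripper_width: 0.3
grip_force: 18.0
t 20.65 pos [449.8 339.9  95.9] tooly yaw 78.1 tilt [0.0077 0.0006] w 0.3 gf 18.0 F [ 7.7 -1.8  2.3] j [ 0.43  0.25  1.74 -0.    1.15 -0.93]
scene head 247 [604.7 -42.2] [61.8 51. ] 83.7 med [ 0.6059 -0.0426  0.2006]
scene head low 186 [622.1 -56.9] [82.8 53.2] 38.4 med [ 0.6253 -0.0628  0.1764]
side head 203 [602.1 -42. ] [64.3 48.9] 77.9 med [ 0.6014 -0.0457  0.2023]
side head low 255 [614.9 -58. ] [81.3 32.5] 15.6 med [ 0.6064 -0.0672  0.1723]
home 468 [785.2 -52. ] [99.8 99.2] 80.4 med [ 0.7859 -0.0593  0.2003]
```

```bash
python3 -m handwheel '[[0.1,0,0.04,0,0,0,2],[0.2,0,0.08,0,0,0,2],[0.3,0,0.12,0,0,0,2],[0.4,0,0.16,0,0,0,2],[0.5,0,0.2,0,0,0,2],[0.5,0,0.2,0,0,0,2],[0.5,0,0.2,0,0,0,2],[0.5,0,0.2,0,0,0,2]]' 25
cat > hd.py <<'E'
from h import *
pose()
for n in("scene","side"):
    rgb,d,K,V=grab(n); p=pts(d,K,V)
    rect(n+" head",inb(p,d,(.5,.66,-.12,.05,.196,.208)))
E
python3 hd.py
```

```text
time: 21.42
position: [0.446, 0.3407, 0.0944]
tool_rot: [0.325, 3.115, 0.002]
wrist_force: [8.5, -2.9, 3.0]
gripper_width: 0.299
grip_force: 25.0
t 21.42 pos [446.  340.7  94.4] tooly yaw 78.1 tilt [0.01   0.0005] w 0.299 gf 25.0 F [ 8.5 -2.9  3. ] j [ 0.44  0.24  1.75 -0.    1.14 -0.92]
scene head 250 [588.5 -38.7] [62.  66.1] 81.7 med [ 0.584  -0.0391  0.2015]
side head 203 [578.9 -37.4] [64.7 48.9] 83.0 med [ 0.5797 -0.0428  0.2025]
```

The head is now over the nest. I'm nudging it firmly to the stop and holding for more than two seconds.

```bash
python3 -m handwheel '[[0.1,0,0.04,0,0,0,2],[0.15,0,0.06,0,0,0,2],[0.15,0,0.06,0,0,0,2],[0.15,0,0.06,0,0,0,2],[0.15,0,0.06,0,0,0,2],[0.15,0,0.06,0,0,0,2],[0.15,0,0.06,0,0,0,2],[0.15,0,0.06,0,0,0,2]]' 25
python3 hd.py
for i in 1 2 3; do python3 -m handwheel '[[0,0,0,0,0,0,2],[0,0,0,0,0,0,2],[0,0,0,0,0,0,2],[0,0,0,0,0,0,2],[0,0,0,0,0,0,2],[0,0,0,0,0,0,2],[0,0,0,0,0,0,2],[0,0,0,0,0,0,2]]' 25; done
python3 hd.py
```

```text
time: 22.18
position: [0.4456, 0.3409, 0.0942]
tool_rot: [0.324, 3.113, 0.003]
wrist_force: [11.5, -4.4, 2.3]
gripper_width: 0.299
grip_force: 25.0
t 22.18 pos [445.6 340.9  94.2] tooly yaw 78.1 tilt [0.0123 0.0004] w 0.299 gf 25.0 F [11.5 -4.4  2.3] j [ 0.44  0.24  1.76 -0.01  1.14 -0.92]
scene head 243 [583.6 -38.9] [60.6 58.1] 81.8 med [ 0.5826 -0.0375  0.201 ]
side head 203 [578.5 -38.6] [61.  49.8] 83.5 med [ 0.5784 -0.0415  0.2026]
time: 22.95
position: [0.4456, 0.3409, 0.0942]
tool_rot: [0.325, 3.113, 0.003]
wrist_force: [12.2, -4.7, 3.0]
gripper_width: 0.298
grip_force: 25.0
time: 23.62
position: [0.4456, 0.3409, 0.0942]
tool_rot: [0.325, 3.113, 0.003]
wrist_force: [11.5, -4.7, 2.8]
gripper_width: 0.296
grip_force: 25.0
time: 24.28
position: [0.4456, 0.3409, 0.0942]
tool_rot: [0.325, 3.113, 0.003]
wrist_force: [11.8, -4.3, 2.7]
gripper_width: 0.299
grip_force: 25.0
t 24.28 pos [445.6 340.9  94.2] tooly yaw 78.09 tilt [0.0123 0.0004] w 0.299 gf 25.0 F [11.8 -4.3  2.7] j [ 0.44  0.24  1.76 -0.01  1.14 -0.92]
scene head 242 [588.9 -38.1] [61.3 67.9] 83.2 med [ 0.5818 -0.0376  0.2009]
side head 204 [578.5 -38.6] [61.3 49.7] 83.3 med [ 0.5782 -0.0422  0.2025]
```

```bash
python3 -m handwheel '[[-0.3,0,-0.12,0,0,0,2],[-0.7,0,-0.26,0,0,0,2],[-1.1,0,-0.39,0,0,0,2],[-1.5,0,-0.51,0,0,0,2],[-1.9,0,-0.61,0,0,0,2],[-2.3,0,-0.7,0,0,0,2],[-2.7,0,-0.77,0,0,0,2],[-3,0,-0.81,0,0,0,2]]' 15
python3 -m handwheel '[[-0.1,0,-0.02,0,0,0,2],[-0.1,0,-0.02,0,0,0,2],[-0.1,0,-0.02,0,0,0,2],[-0.1,0,-0.02,0,0,0,2],[-0.1,0,-0.02,0,0,0,3.5],[-0.1,0,-0.02,0,0,0,5],[-0.1,0,-0.02,0,0,0,7],[-0.1,0,-0.02,0,0,0,7]]' 15
python3 -m handwheel '[[0,0,0,0,0,0,7],[0,0,0,0,0,0,7],[0,0,-1,0,0,0,7],[0,0,-3,0,0,0,7],[0,0,-6,0,0,0,7],[0,0,-9,0,0,0,7],[0,0,-12,0,0,0,7],[0,0,-14,0,0,0,7]]' 15
python3 -m handwheel '[[0,0,0,0,0,0,7],[0,0,0,0,0,0,7],[0,0,0,0,0,0,7],[0,0,0,0,0,0,7],[0,0,0,0,0,0,7],[0,0,0,0,0,0,7],[0,0,0,0,0,0,7],[0,0,0,0,0,0,7]]' 15
python3 - <<'E'
from h import *
pose()
rgb,d,K,V=grab("wrist");p=pts(d,K,V); rect("grip top",inb(p,d,(.42,.53,.28,.38,.133,.146)))
rgb,d,K,V=grab("side");p=pts(d,K,V); save("end_side.png",rgb)
rect("home",inb(p,d,(.68,.84,-.14,.0,.196,.208))); rect("lid",inb(p,d,(.55,.615,-.068,-.004,.071,.080)))
rgb,d,K,V=grab("scene");p=pts(d,K,V);save("end_scene.png",rgb); rect("lid",inb(p,d,(.55,.615,-.068,-.004,.071,.080)))
rect("nest column",inb(p,d,(.5,.68,-.12,.05,.11,.21)) if len(inb(p,d,(.5,.68,-.12,.05,.11,.21))) else np.zeros((1,3)))
E
```

```text
time: 25.05
position: [0.4692, 0.3353, 0.0991]
tool_rot: [-0.326, -3.123, -0.0]
wrist_force: [-3.0, 3.3, 1.7]
gripper_width: 0.3
grip_force: 15.0
time: 25.72
position: [0.4707, 0.3344, 0.0996]
tool_rot: [0.326, 3.124, -0.001]
wrist_force: [-1.2, 1.1, 1.0]
gripper_width: 0.57
grip_force: 0.0
time: 26.38
position: [0.4714, 0.3353, 0.244]
tool_rot: [0.325, 3.12, 0.004]
wrist_force: [0.5, 0.3, -0.4]
gripper_width: 0.759
grip_force: 0.0
time: 27.05
position: [0.4703, 0.3348, 0.2391]
tool_rot: [-0.326, -3.124, 0.001]
wrist_force: [-0.5, -0.1, 0.8]
gripper_width: 0.759
grip_force: 0.0
t 27.05 pos [470.3 334.8 239.1] tooly yaw 78.09 tilt [-0.0008 -0.0003] w 0.759 gf 0.0 F [-0.5 -0.1  0.8] j [ 0.41  0.15  1.56  0.    1.43 -0.95]
grip top 816 [475.5 334.1] [26.2 27.4] 78.6 med [0.4737 0.3345 0.1407]
home 467 [784.8 -53.7] [98.2 99.6] 80.7 med [ 0.7858 -0.0603  0.2006]
lid 122 [582.  -30.5] [55.5 40.4] 83.4 med [ 0.5831 -0.0291  0.076 ]
lid 158 [583.3 -36.2] [63.3 45.4] 83.7 med [ 0.5827 -0.0373  0.0749]
nest column 1 [0. 0.] [0. 0.] 0.0 med [0. 0. 0.]
```

View pics/end_side.png

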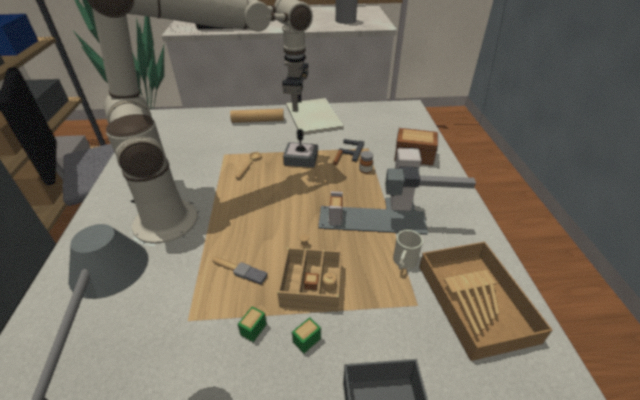

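The final view shows the casket seated at (337,208), the head home at (403,175), the joystick upright at (300,143), and the tray with its other two pieces unmoved. The gripper is clear of everything.

```bash
python3 -c "
from plant import manip
print(manip.job_done())"
```

```text
the job is handed in; nothing more can be done
None
```

The job is handed in at about 27 s: the casket stands centred on the pedestal, the stick was held fully forward for nearly 3 s and released, the head is home, and everything else looks unmoved; no verdict came back.

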